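Tighten the parcel turntable's hub nut with an adjustable wrench

ROBOT

A 6-joint arm with a two-finger parallel gripper is mounted at the origin on the work surface; the furniture and walls round the work are solid. World frame = base frame: x ahead of the robot, y to its left, z up, the work surface at z = 0. Lengths are in m, angles in rad, forces in N, time in s.
With the tool pointing down it reaches from about 0.275 to 0.825 m from the base axis. Payload 4.9 kg.
Tool frame: the origin (TCP) lies midway between the tips of the shut fingers; the grasp point (between the pads) lies 19 mm behind it (grip_point_offset is the distance from the TCP to the grasp point, in m); z points along the fingers, y is the line along which they close (so a half turn about z gives the same grasp; the last joint's range is limited). The gripper opens to 85 mm and grips with 20 to 120 N. Pads are 22 mm wide; open, the fingers measure 114 mm over their backs; the gripper's body (76 mm by 85 mm) begins 54 mm behind the grasp point. The pads swing forward as they close: fully open they stand 13 mm farther back than shut.
Start: joints at [1.05, 0.326, -0.193, 1.052, 0, 1.437], TCP at [0.207, 0.509, 0.206] pointing down, gripper open.
Joint ranges: [-2.65, 2.65], [-0.97, 1.79], [-1.3, 1.35], [-1.93, 2.1], [-1.47, 1.37], [-3.14, 3.14]. Speed limits (rad/s): [2.57, 2.57, 3.14, 3.14, 3.14, 3.14].

INTERFACE

Orientations are given as a rotation vector (axis times angle).
In Python, from cell import * gives the robot as it stands. Calls block until the motion is done:
- movep(position, orientation): joint-space move of the TCP to a pose.
- move_l(position, velocity=0.15, rot=None, until_force=None): straight line of the TCP; rot=None keeps the orientation; velocity is the mean speed in m/s. With until_force (N) it stops when the force on the tool has changed by that much, and returns True; else False.
- set_joints(angles): joint-space move.
- let_go() and grab(newtons=None): open the fingers fully, or close them until they stop; newtons is the grip in N (None keeps the last).
- sleep(seconds).
- ik(position, orientation): joint angles nearest the present ones, or None.
- get_state(): the state.
- grab_frame(name): name is "scene" or "side" or "wrist"; returns a dict with "img" (384x512x3 uint8, red, green, blue), "fx", "fy", "cx", "cy" (pixels), "cam_to_world" (4x4, takes a point from camera to world coordinates); the wrist camera has in their place "T_tool_cam" (4x4, takes a point from camera to tool coordinates, whose origin is the TCP and whose axes are the flange's). Camera axes: x right, y down, z forward; pixel columns grow to the right and rows downward; lengths in m; the calibration is good to about 2 mm. A picture is of the moment at which its call begins: read the wrist's pose just before it. There is no depth.
A pose or a line that the arm cannot do raises MotionError and nothing moves.
- sign_off(): hands the job in; it is judged then, once.
Trained networks look in the newest picture that a camera, given by its name, has taken for a name from the list of things; names that differ only in an ending like _2 or _b are one class to them, and where a whole thing is asked for, a point or a joint stands for the part that bears it (a point fixed in the world has none). Each returns a list of dicts, best first, with "score" (0 to 1); they miss things now and then, are a little off and sometimes report something else, mostly with a low value. They report only what shows in the picture. A call takes as long as a camera call.
- spot_in(camera, name): "centre" ([column, row] in pixels, amid what is visible of it).
- silhouettes(camera, name): "mask" (384x512 bool, what is visible of it) and "centre" ([column, row] in pixels, amid what is visible of it).
- tip_of(camera, name): "centre" ([column, row] in pixels: a listed point, or the origin of a listed thing).
The state is a dict: "clock": time; "q": joint angles; "joint_velocities": joint speeds; "tau": joint torques, N m; "position": TCP position; "eef_rot": TCP orientation; "contact_force": force on the tool from outside, world axes, zero at the start; "wrist_torque": the same for the moment, N m; "finger_gap": opening from 0.0 (shut) to 1.0 (fully open); "grasp_force": force on a finger pad.
Only numpy, scipy, OpenCV 4.12 (cv2) and the standard library are available. Lean on these libraries where they do the work, as an engineer would, in place of code of your own. Each camera call takes 0.05 s, during which the arm holds its last target. There are 200 camera calls.

TASK

The hub nut of the parcel turntable has to be tightened. The adjustable wrench already lies round the nut with its jaws too wide: roll its worm wheel, pressing gently from above, until the jaw has closed snugly on the nut, and only then swing the handle clockwise (seen from above) until the nut comes up hard against its stop, and press it home there for a moment with about 10 N, without forcing it. Leave the wrench lying snugly on the nut, turn the nut only with the wrench, and leave the jar, the mug and the tape roll alone.

Things in the scene. Friction and masses are not known exactly. Their poses are not given: they have to be found in the camera images.
- turntable: round white parcel turntable with a grey foot, fixed and locked, disc 225 mm across, its upper face 50 mm above the worktop; origin on the worktop under its centre, which is also the nut's axis; z up
- nut_top (a point): centre of the upper face of the brass hexagon nut: 32 mm across flats, 37 mm across corners, standing on the disc, 16.5 mm high; the stud in it ends 18.5 mm above the disc
- nut (a joint): turn of the nut, rad; 0 at the start, grows clockwise seen from above, hard stop at 0.75; resists with about 0.4 N m (some 3 N at handle_mid) until the stop
- wrench: loose steel adjustable wrench flat on the disc, 0.67 kg, head 15 mm thick, 65 mm wide. Origin on its underside in the mouth, 16 mm from the fixed jaw's face, near the nut's axis; x points from the handle out of the mouth, z up; fixed jaw on the -y side, moving jaw on +y. It can slide within its play round the nut and turns with the nut once the jaw is snug
- worm_top (a point): topmost point, mid-length, of the wrench's dark knurled worm wheel: diameter 21 mm, 22 mm long, axis along wrench y, centre at wrench x -36.5, y +14 mm. Top 21.7 mm above the disc, higher than the rest of head, nut and stud. Rolling its top towards the nut (wrench +x) closes the jaw, the other way opens it
- worm (a joint): turn of the worm wheel, rad, starts anywhere from 1.5 to 3.5; grows as the jaw closes; 0.6 mm of jaw travel per rad; stays where it is left. Turning it takes about 7 N at the rim; the knurl's friction is about 1, so press with 10 to 18 N (contact is stiff, some 10 N or more per mm); once the jaw is snug the wheel stops and a fingertip slips on it
- jaw (a joint): travel of the moving jaw, m; 0 is 36.8 mm between the jaws, grows as it closes; 0.0048 is closed on the 32 mm nut. Driven by the worm only; a push much over 15 N at handle_mid when the nut is at its stop forces the jaw back
- handle_mid (a point): point on the centreline of the wrench's handle at mid thickness, at wrench x -145 mm: a place to push or grip. The handle lies along wrench -x, 25 mm wide, 12 mm thick (1.5 to 13.5 mm above the disc's face), from x = -85 to a round end at x = -210 mm; beyond x = -113 mm it overhangs the disc in the air
- glue_jar: loose glue jar with a red cap, 56 mm across, 95 mm high, stands on the worktop; origin at the centre of its underside
- tape_roll: loose roll of brown tape, 96 mm across, 48 mm high; origin at the centre of its underside
- mug: loose green mug, 86 mm across, 96 mm high; origin at the centre of its underside

How it is judged:
On the way, in this order (a step that is already met when the one before it is completed fails the run):
1. the jaw is closed snugly on the nut (jaw travel over 3.8 mm of 4.8) with the nut not yet turned (value of joint jaw above 0.0038 m and value of joint nut below 0.2 rad), for 0.3 s.
2. the nut is turned clockwise to its stop and pressed home there by the handle with over 6 N, the jaw still snug (value of joint nut above 0.7 rad and value of joint jaw above 0.0038 m and contact force between the fingers and wrench above 6 N), for 0.1 s.
At the end, for the whole second after the job is handed in: The nut stands at its stop (turned over 0.70 rad of 0.75), the jaw is still snug on it (jaw travel over 3.8 mm of 4.8) and the wrench lies at rest, flat, round the nut (origin within 8 mm of the nut's axis, tilt under 0.1 rad) (value of joint nut above 0.7 rad and value of joint jaw above 0.0038 m and horizontal distance between wrench and nut_top below 0.008 m and angle between wrench's own z axis and vertical below 0.1 rad and linear speed of wrench below 0.02 m/s); the robot touches nothing.
It fails at once if the wrench is pressed or pushed with over 35 N (contact force between any of the fingers, the arm and wrench above 35 N).
It fails at once if the robot pushes the nut itself (over 5 N) (contact force between any of the fingers, the arm and nut above 5 N).
It fails at once if jar, mug or tape roll moved over 20 mm (distance of any of glue_jar, mug, tape_roll from where it was at the start of the episode above 0.02 m).
It also fails if it takes over 72 s, if anything falls off the work surface, if the arm or the gripper's body presses on something with over 40 N, if the wrist force passes 120 N, or if a joint passes its speed limit or range.

## Working session

There is one attempt and no reset: what is moved stays moved. The work goes in short steps, each a Python script; the robot and the scene stay as the last script left them, time stands still between calls to the robot, and variables do not carry over. Pictures are saved under pics/ and viewed, at most 10 in all, crops included, and the job is handed in when it is done.

```bash
mkdir -p pics; cat > h.py <<'E'
from cell import *
import numpy as np, cv2
from scipy.spatial.transform import Rotation as R
def T_of(s):
    T=np.eye(4);T[:3,:3]=R.from_rotvec(s["eef_rot"]).as_matrix();T[:3,3]=s["position"];return T
def frame(n):
    s=get_state();f=grab_frame(n)
    if n=="wrist": f["cam_to_world"]=T_of(s)@np.array(f["T_tool_cam"])
    return f
def onz(f,px,z):
    M=np.array(f["cam_to_world"]);d=M[:3,:3]@np.array([(px[0]-f["cx"])/f["fx"],(px[1]-f["cy"])/f["fy"],1]);o=M[:3,3]
    return o+d*(z-o[2])/d[2]
def save(f,n): cv2.imwrite("pics/"+n,f["img"][:,:,::-1])
E
python3 - <<'E'
from h import *
Z={"nut_top":.0665,"worm_top":.0717,"handle_mid":.0575,"turntable":0,"wrench":.05,"glue_jar":0,"mug":0,"tape_roll":0}
ims=[]
for c in ["scene","side"]:
    f=frame(c);ims.append(f["img"]);save(f,c+".png")
    for n,z in Z.items():
        for r in tip_of(c,n)[:2]: print(c,n,np.round(r["centre"]),round(r["score"],2),np.round(onz(f,r["centre"],z),3))
s=get_state();print(s["eef_rot"],s["clock"],np.round(s["contact_force"],2))
E
```

```text
scene nut_top [279. 186.] 0.65 [0.598 0.121 0.066]
scene worm_top [280. 194.] 0.95 [0.57  0.102 0.072]
scene handle_mid [290. 227.] 0.77 [0.494 0.033 0.057]
scene turntable [280. 199.] 0.95 [0.606 0.12  0.   ]
scene wrench [278. 188.] 0.68 [0.602 0.124 0.05 ]
scene glue_jar [336. 267.] 0.94 [ 0.478 -0.112  0.   ]
scene mug [201. 161.] 0.96 [0.619 0.41  0.   ]
side nut_top [217. 184.] 0.59 [0.61  0.128 0.066]
side nut_top [219. 178.] 0.41 [0.602 0.11  0.066]
side worm_top [230. 173.] 0.78 [0.57  0.105 0.072]
side handle_mid [252. 150.] 0.73 [0.495 0.028 0.057]
side handle_mid [289. 295.] 0.63 [0.51  0.457 0.057]
side turntable [217. 198.] 0.71 [0.612 0.126 0.   ]
side wrench [220. 184.] 0.96 [0.602 0.118 0.05 ]
side glue_jar [244. 125.] 0.73 [ 0.484 -0.119  0.   ]
side mug [232. 293.] 0.73 [0.626 0.4   0.   ]
side tape_roll [290. 295.] 0.6 [0.495 0.435 0.   ]
[6.03770274e-01 3.08302591e+00 6.57010795e-05] 0.9 [0.31 0.18 0.02]
```

View pics/scene.png

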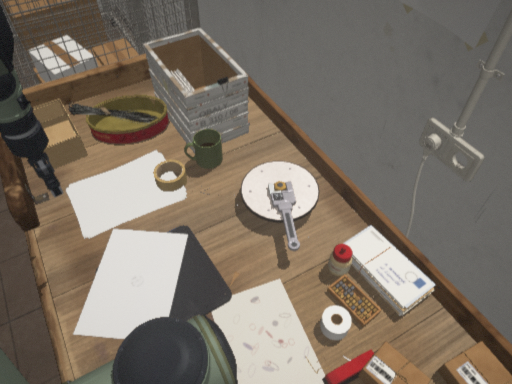

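View pics/side.png

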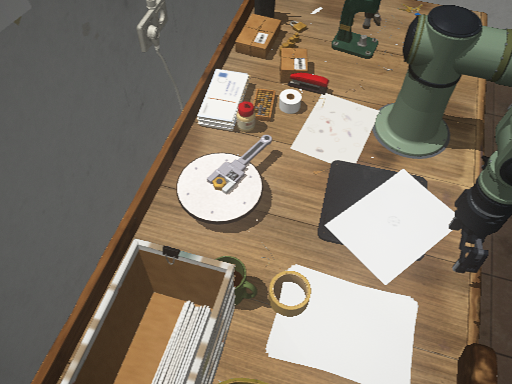

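Both pictures show the wrench with its handle pointing toward the robot/right (nut at about (279,186) in scene, (218,183) in side). The swing side is free. Next, a close look from the wrist.

```bash
cat >> h.py <<'E'
def down(a): # tool x along heading a, z down
    c,s=np.cos(a),np.sin(a);return R.from_matrix(np.array([[c,s,0],[s,-c,0],[0,0,-1]])).as_rotvec()
E
python3 - <<'E'
from h import *
a=np.radians(40)
f=grab_frame("wrist");print(np.round(f["T_tool_cam"],3))
for b in (a,a+np.pi): 
    q=ik([.565,.09,.09],down(b)); print(b,None if q is None else np.round(q,2))
b=a if ik([.565,.09,.09],down(a)) is not None else a+np.pi
movep([.53,.06,.26],down(b))
f=frame("wrist");save(f,"w1.png")
Z={"nut_top":.0665,"worm_top":.0717,"handle_mid":.0575,"wrench":.05}
for n,z in Z.items():
    for r in tip_of("wrist",n)[:2]: print(n,np.round(r["centre"]),round(r["score"],2),np.round(onz(f,r["centre"],z),4))
print(get_state()["clock"])
E
```

```text
[[ 0.    -0.946 -0.324  0.083]
 [ 1.     0.001 -0.    -0.001]
 [ 0.001 -0.324  0.946 -0.167]
 [ 0.     0.     0.     1.   ]]
0.6981317007977318 [ 0.03  0.47 -0.3   0.81  0.    2.47]
3.839724354387525 [ 0.03  0.47 -0.3   0.81  0.   -0.67]
nut_top [256.  86.] 0.59 [0.6015 0.1157 0.0665]
worm_top [242. 114.] 0.64 [0.566  0.1087 0.0717]
handle_mid [251. 196.] 0.8 [0.4863 0.0282 0.0575]
wrench [252.  82.] 0.72 [0.6024 0.123  0.05  ]
3.2
```

View pics/w1.png

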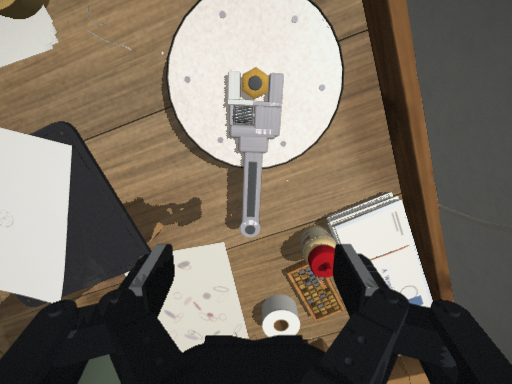

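The view shows the nut at (256,83), the worm at (242,114), and the handle running down to (250,228), so the wrench heading is about 39.4°. Now roll the worm with the shut fingertips.

```bash
cat >> h.py <<'E'
A=np.radians(39.4); U=np.array([np.cos(A),np.sin(A),0]); V=np.array([-U[1],U[0],0])
W=np.array([.566,.1065,0]); up=np.array([0,0,1.])
def stroke(L=.009,F=13,n=6,k=14000.,verbose=True):
    """press on the wheel top and roll it towards the nut; returns tangential/normal log"""
    p=W-L*U
    move_l(p+.078*up,.1); f0=np.array(get_state()["contact_force"])
    hit=move_l(p+.066*up,.012,until_force=4)
    z=get_state()["position"][2]; log=[]
    if not hit: print("no contact",z); return []
    for i in range(n+1):
        q=W+(-L+2*L*i/n)*U
        if i: move_l(q+z*up,.03)
        for _ in range(2 if i==0 else 1):
            f=np.array(get_state()["contact_force"])-f0
            dz=np.clip((F-f[2])/k,-.0007,.0005)
            if i==0: z-=dz; move_l(q+z*up,.01)
        f=np.array(get_state()["contact_force"])-f0
        log.append([f[2],-f@U,f@V,z*1e3])
        z-=np.clip((F-f[2])/k,-.0007,.0004)*.7
        if f[2]>24: break
    move_l(get_state()["position"]*np.array([1,1,0])+.078*up,.1)
    return np.array(log)
E
python3 - <<'E'
from h import *
np.set_printoptions(suppress=True,precision=2)
grab(30)
movep(W-.009*U+.11*up,down(A))
print(stroke(),get_state()["clock"],get_state()["position"])
E
```

```text
no contact 0.06607686615349948
[] 6.2583 [0.56 0.1  0.07]
```

```bash
python3 - <<'E'
from h import *
s=get_state();print(np.round(s["position"],4),s["finger_gap"],np.round(s["contact_force"],2))
f=frame("wrist");save(f,"w2.png")
r=tip_of("wrist","worm_top")
print([(np.round(x["centre"]),x["score"],np.round(onz(f,x["centre"],.0717),4)) for x in r[:2]])
E
```

```text
[0.5591 0.1008 0.0661] 0.004371789222750471 [0.23 0.27 0.35]
[(array([252., 215.]), 0.8, array([0.567 , 0.1074, 0.0717]))]
```

View pics/w2.png

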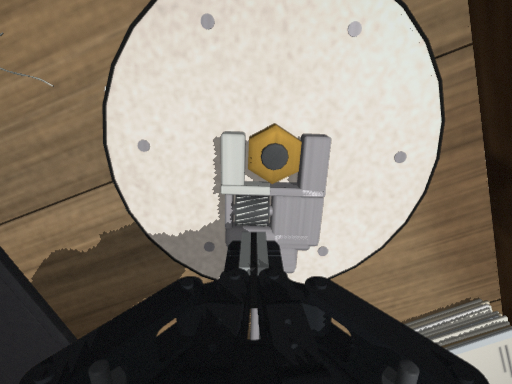

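```bash
python3 - <<'E'
from h import *
for d in (0,.004,.008,-.004):
    p=W+d*U
    move_l(get_state()["position"]*np.array([1,1,0])+.076*up,.1); move_l(p+.076*up,.1)
    h=move_l(p+.067*up,.015,until_force=3)
    s=get_state();print(d,h,np.round(s["position"][2]*1e3,2),np.round(s["contact_force"],2))
print(s["clock"]); move_l(p+.078*up,.1)
E
```

```text
0 False 67.03 [-0.56 -0.42  0.14]
0.004 False 67.02 [ 0.21 -0.47 -0.57]
0.008 False 67.03 [-0.9  -0.01 -0.04]
-0.004 False 67.0 [-0.16 -0.17 -0.01]
11.375
```

```bash
python3 - <<'E'
from h import *
p=W+.002*U
move_l(p+.074*up,.1)
h=move_l(p+.060*up,.015,until_force=3)
s=get_state();print(h,np.round(s["position"]*1e3,2),np.round(s["contact_force"],2),s["clock"])
f=frame("wrist");save(f,"w3.png")
for n,z in (("nut_top",.0665),("worm_top",.0717)):
    for x in tip_of("wrist",n)[:1]: print(n,np.round(x["centre"]),x["score"],np.round(onz(f,x["centre"],z),4))
f=frame("side");I=f["img"][120:220,160:300];cv2.imwrite("pics/s3.png",cv2.resize(I,None,fx=5,fy=5,interpolation=2)[:,:,::-1])
E
```

```text
False [567.64 107.77  60.1 ] [-0.51  0.    0.28] 12.9667
nut_top [278. 181.] 0.61 [0.6028 0.1168 0.0665]
worm_top [254. 235.] 0.66 [0.5677 0.1063 0.0717]
```

View pics/w3.png

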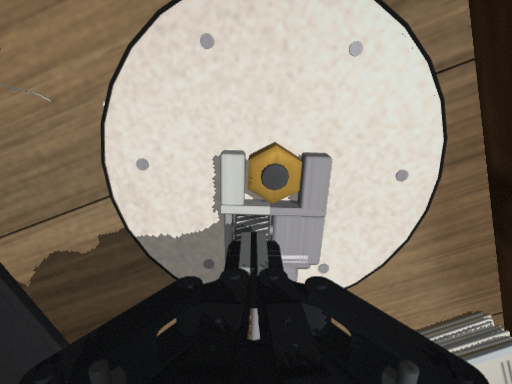

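View pics/s3.png

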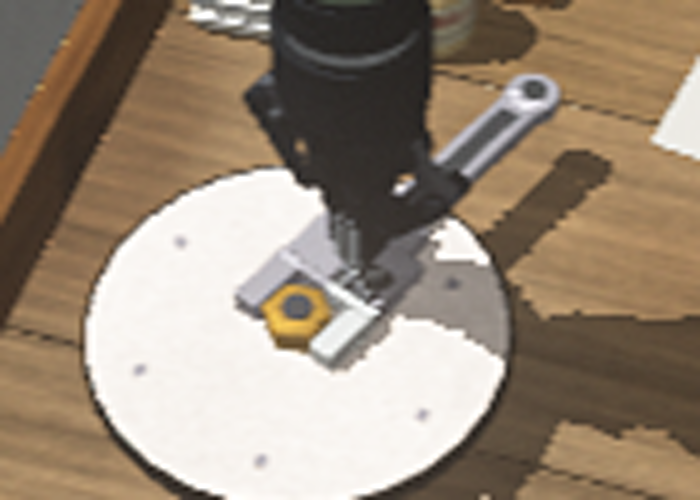

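```bash
python3 - <<'E'
from h import *
f=frame("wrist");print(f["fx"],f["fy"],f["cx"],f["cy"],np.round(f["cam_to_world"],4))
M=np.linalg.inv(f["cam_to_world"])
def proj(p): c=M@np.r_[p,1];return np.round([f["fx"]*c[0]/c[2]+f["cx"],f["fy"]*c[1]/c[2]+f["cy"]],1)
s=get_state();tcp=np.array(s["position"]);print("tcp",proj(tcp),"z72 above",proj(tcp+.012*up), "tcp+11x",proj(tcp+.011*U))
# disc edge ellipse fit: white pixels, height from size
hsv=cv2.cvtColor(f["img"],cv2.COLOR_RGB2HSV);m=((hsv[...,1]<45)&(hsv[...,2]>190)).astype(np.uint8)
c=max(cv2.findContours(m,0,2)[0],key=cv2.contourArea)[:,0]
c=c[(c[:,1]<230)&(c[:,1]>5)];h=cv2.convexHull(c)[:,0]
h=h[(h[:,1]<225)&(h[:,1]>8)]
from scipy.optimize import least_squares
def res(v): 
    P=np.array([onz(f,x,v[2]) for x in h]);return np.hypot(P[:,0]-v[0],P[:,1]-v[1])-.1125
r=least_squares(res,[.6,.12,.05],loss="soft_l1",f_scale=.001);print(len(h),r.x,np.abs(r.fun).mean())
for z in(.04,.05,.06,.07): print(z,onz(f,[253,224],z))
E
```

```text
280.2523226319896 280.2523226319896 253.32027056950497 188.69349526687884 [[ 6.350e-01 -7.311e-01 -2.495e-01  6.320e-01]
 [-7.725e-01 -6.007e-01 -2.059e-01  1.598e-01]
 [ 7.000e-04  3.235e-01 -9.462e-01  2.268e-01]
 [ 0.000e+00  0.000e+00  0.000e+00  1.000e+00]]
tcp [252.1 225.7] z72 above [252.  234.5] tcp+11x [252.1 210.4]
30 [0.60268645 0.11851176 0.04277679] 0.00017655369217479678
0.04 [0.56137353 0.1019098  0.04      ]
0.05 [0.56515364 0.1050101  0.05      ]
0.06 [0.56893375 0.10811039 0.06      ]
0.07 [0.57271386 0.11121069 0.07      ]
```

The fingertip shows at row ~232 where the TCP should project to row 226, so the tip seems to sit higher than the TCP reading. Nothing has been touched yet, so I'll descend under force guard.

```bash
python3 - <<'E'
from h import *
p=W+.002*U
h=move_l(p+.048*up,.012,until_force=3)
s=get_state();print(h,np.round(s["position"]*1e3,2),np.round(s["contact_force"],2),s["clock"],s["finger_gap"])
f=frame("wrist");save(f,"w4.png")
E
```

```text
False [567.64 107.77  48.07] [-0.26  0.33  0.91] 14.3667 -0.001282806614318249
```

View pics/w4.png

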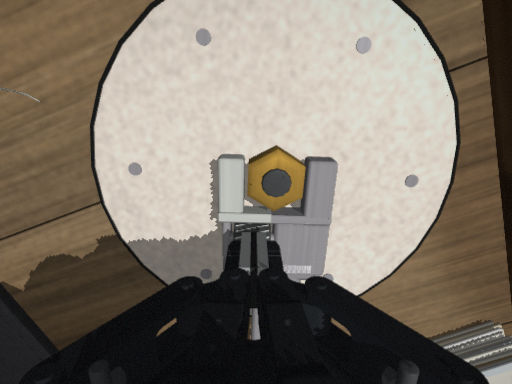

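```bash
python3 - <<'E'
from h import *
p=W+.0*U
h=move_l(p+.030*up,.012,until_force=3)
s=get_state();print(h,np.round(s["position"]*1e3,2),np.round(s["contact_force"],2),s["clock"],np.round(s["q"],3))
E
```

```text
True [567.54 107.67  46.17] [ 0.33 -0.34  4.14] 14.9083 [ 0.06   0.527 -0.327  0.717  0.     2.514]
```

Contact came at TCP z = 46.2 mm, which fits the tip in the image being about 25 mm above the nominal TCP. I'll shift the heights to match and try one stroke.

```bash
sed -i 's/\.078\*up/.050*up/g; s/p+\.066\*up/p+.0435*up/' h.py; python3 - <<'E'
from h import *
np.set_printoptions(suppress=True,precision=2)
p=get_state()["position"];move_l([p[0],p[1],.05],.1)
print(stroke(L=.006),get_state()["clock"])
f=frame("wrist");save(f,"w5.png")
E
```

```text
[[ 8.1   0.97  1.51 45.21]
 [11.7   3.42  1.67 44.97]
 [13.01  4.78  0.45 44.9 ]
 [12.75  5.09 -0.74 44.9 ]
 [12.68  6.12  0.28 44.89]
 [12.46  6.18 -0.36 44.87]
 [12.67  5.45 -0.59 44.85]] 18.0667
```

View pics/w5.png

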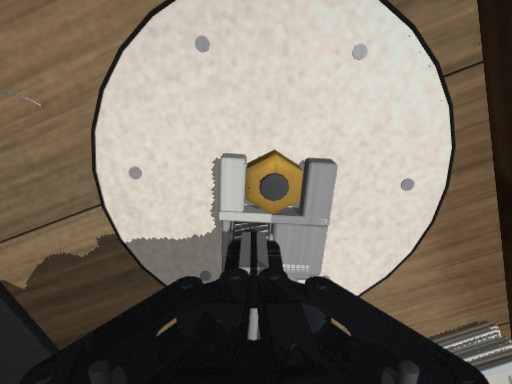

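Rolling works: about 6 N tangential at 12.7 N normal, and the gap in the picture narrowed by about 2 px. Repeat until the fingertip slips.

```bash
python3 - <<'E'
from h import *
np.set_printoptions(suppress=True,precision=1)
for k in range(6):
    l=stroke(L=.0085,n=5);t=get_state()["clock"]
    if not len(l): break
    print(k,round(t,1),"N",l[:,0],"T",l[:,1])
    if l[-3:,1].min()>9.5: break
    if t>40: break
E
```

```text
0 20.9 N [ 9.1 14.6 17.5 15.5 14.4 13.7] T [1.2 9.5 7.6 7.  6.5 6.5]
1 23.8 N [ 7.6 15.5 18.7 16.1 15.  13.3] T [0.5 8.1 8.4 5.9 6.2 5.5]
2 26.6 N [ 8.5 14.7 17.6 15.9 15.2 13.9] T [1.4 9.3 9.3 8.  7.4 6. ]
3 29.4 N [ 8.  15.4 17.2 15.7 13.6 15. ] T [1.7 8.6 7.2 5.7 5.9 7.5]
4 32.2 N [ 8.5 15.9 20.5 18.3 16.4 16. ] T [ 2.2 10.2 13.3 11.  11.3 10.5]
```

Stroke 4 shows markedly higher tangential force from the start, so it is likely slipping. One more stroke, then a clear look.

```bash
python3 - <<'E'
from h import *
np.set_printoptions(suppress=True,precision=1)
l=stroke(L=.007,n=4);print("N",l[:,0],"T",l[:,1],"V",l[:,2])
p=W-.03*U-.03*V
move_l(p+.075*up,.15)
f=frame("wrist");I=f["img"][90:290,150:390]
cv2.imwrite("pics/w6.png",cv2.resize(I,None,fx=3,fy=3,interpolation=2)[:,:,::-1])
for n,z in (("nut_top",.0665),("worm_top",.0717),("handle_mid",.0575),("wrench",.05)):
    for x in tip_of("wrist",n)[:1]: print(n,np.round(x["centre"]),x["score"],np.round(onz(f,x["centre"],z),4))
print(get_state()["clock"])
E
```

```text
N [ 8.2 15.8 19.5 16.8 16.2] T [ 2.2 11.9 15.1 14.  14.3] V [ 2.2  1.4  1.6  0.9 -0.1]
nut_top [225. 127.] 0.59 [0.6 0.1 0.1]
35.5
```

View pics/w6.png

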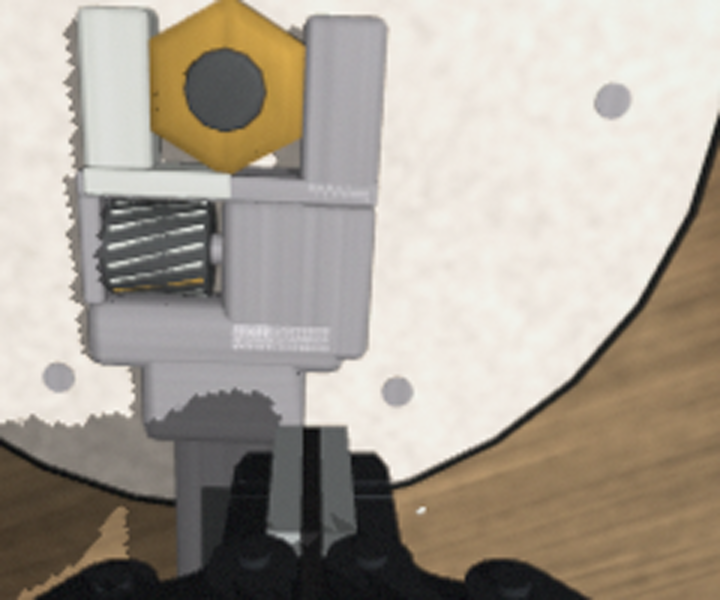

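The jaw faces now lie on both nut flats (crop columns 152 and 304) and the last stroke slipped at T ≈ 0.87·N, so it is snug. Now the swing.

```bash
cat > swing.py <<'E'
from h import *
N=np.array([.602,.1175,0]); Rr=.145; ZT=.021
def pose(th,off): # th: clockwise turn; off: tip centre's lateral distance from centreline (behind the handle)
    a=A-th; u=np.array([np.cos(a),np.sin(a),0]); v=np.array([-u[1],u[0],0])
    return N-Rr*u-off*v+ZT*up, down(a), v
p,r,v=pose(0,.038); q=p.copy(); q[2]=.085
move_l(q,.2); move_l(p,.12)
f0=np.array(get_state()["contact_force"])
ft=lambda v:-(np.array(get_state()["contact_force"])-f0)@v
p1,_,_=pose(0,.012)
h=move_l(p1,.04,until_force=3); s=get_state()
off=-(np.array(s["position"])-N)@v
print("contact",h,"off",round(off,4),"z",round(s["position"][2],4),"F",round(ft(v),1),"t",s["clock"])
if not h: raise SystemExit
th=0.; log=[]
while th<0.95:
    d=.05 if th<.55 else .014
    th+=d; p,r,v=pose(th,off)
    h=move_l(p,.06 if d>.02 else .03,rot=r,until_force=7)
    F=ft(v); log.append((round(th,2),round(F,1)))
    if F>6.5 and th>.5 or F>12: break
print(log,get_state()["clock"])
for _ in range(8):
    F=ft(v)
    if F>9.3: break
    p=p+np.clip((10.3-F)/15000,0,.0006)*v; move_l(p,.02)
sleep(.4); print("press",round(ft(v),1),"th",th,get_state()["clock"])
np.save("end.npy",np.array([th,off]))
f=frame("wrist");save(f,"w7.png")
E
python3 swing.py
```

```text
contact True off 0.0159 z 0.0212 F 0.3 t 37.3083Traceback (most recent call last):
  File "swing.py", line 19, in <module>
    h=move_l(p,.06 if d>.02 else .03,rot=r,until_force=7)
cell.MotionError: the arm cannot follow that straight line within its joint ranges
```

```bash
ls pics
```

```text
s3.png
scene.png
side.png
w1.png
w2.png
w3.png
w4.png
w5.png
w6.png
```

```bash
python3 - <<'E'
from h import *
s=get_state();p=np.array(s["position"]);N=np.array([.602,.1175,0])
print(np.round(p,4),np.round(s["q"],3),np.round(s["contact_force"],2),s["clock"])
d=N-p; print("dir deg",np.degrees(np.arctan2(d[1],d[0])))
E
```

```text
[0.458  0.0929 0.0209] [ 0.042  0.401 -0.641  0.529 -0.     3.123] [-2.77 -4.21  0.9 ] 41.1083
dir deg 9.70065792200823
```

The handle followed to about th = 0.6 and the last joint is at its range limit. Finish with the tool orientation held.

```bash
cat > swing2.py <<'E'
from h import *
N=np.array([.602,.1175,0]); Z=.021
s=get_state(); p=np.array(s["position"]); r=(p-N)*[1,1,0]
ax=R.from_rotvec(s["eef_rot"]).as_matrix()[:,0]; print("heading th",A-np.arctan2(ax[1],ax[0]))
log=[]; tot=0
def ft(v): return -np.array(get_state()["contact_force"])@v
for i in range(26):
    tot+=.012; rr=R.from_rotvec([0,0,-tot]).apply(r)
    v=np.array([rr[1],-rr[0],0])/np.hypot(*rr[:2])
    p=N+rr+Z*up
    move_l(p,.03,until_force=6); F=ft(v); log.append((round(tot,3),round(F,1)))
    if F>6.5: break
print(log,get_state()["clock"])
p=np.array(get_state()["position"])
for _ in range(10):
    F=ft(v)
    if F>9.3: break
    p=p+np.clip((10.3-F)/15000,0,.0005)*v; move_l(p,.02)
sleep(.5); s=get_state(); print("press",round(ft(v),1),np.round(s["contact_force"],1),np.round(s["position"],4),s["clock"])
np.save("v.npy",v)
E
python3 swing2.py
```

```text
heading th 0.6273110703028869Traceback (most recent call last):
  File "swing2.py", line 11, in <module>
    move_l(p,.03,until_force=6); F=ft(v); log.append((round(tot,3),round(F,1)))
    ~~~~~~^^^^^^^^^^^^^^^^^^^^^
cell.MotionError: the arm cannot follow that straight line within its joint ranges
```

```bash
sed -i 's/move_l(p,.03,until_force=6)/move_l(p,.03,rot=down(A-.627+.6*tot),until_force=6)/' swing2.py; python3 swing2.py
```

```text
heading th 0.6277831329946154
[(0.012, np.float64(3.4)), (0.024, np.float64(4.3)), (0.036, np.float64(2.4)), (0.048, np.float64(3.1)), (0.06, np.float64(3.8)), (0.072, np.float64(4.4)), (0.084, np.float64(5.4)), (0.096, np.float64(8.3))] 44.1083
press 9.4 [ 1.7 -9.3  0.2] [0.4566 0.1132 0.021 ] 47.1083
```

Holding a steady 9.4 N, three times the running resistance, so the nut is at its stop. Back off along the push line, lift, and check.

```bash
python3 - <<'E'
from h import *
v=np.load("v.npy");p=np.array(get_state()["position"])
move_l(p-.035*v,.08); move_l(p-.035*v+.10*up,.15)
s=get_state();print(np.round(s["contact_force"],2))
q=np.array(s["q"]);movep([.5,.05,.22],down(A-.35))
f=frame("wrist");save(f,"w8.png")
for n,z in (("nut_top",.0665),("worm_top",.0717),("handle_mid",.0575),("wrench",.05)):
    for x in tip_of("wrist",n)[:1]: print(n,np.round(x["centre"]),round(x["score"],2),np.round(onz(f,x["centre"],z),4))
print(get_state()["clock"])
E
```

```text
[ 0.66 -0.48 -0.  ]
nut_top [223.  59.] 0.57 [0.5992 0.1169 0.0665]
worm_top [196.  80.] 0.58 [0.5703 0.137  0.0717]
handle_mid [172. 172.] 0.68 [0.4598 0.1395 0.0575]
wrench [221.  58.] 0.71 [0.6006 0.1216 0.05  ]
49.3083
```

View pics/w8.png

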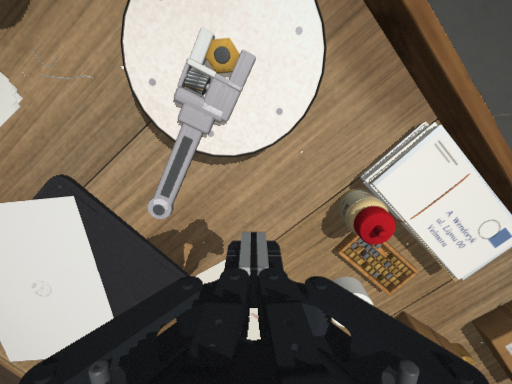

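The wrench heading is now about -8° (turned about 0.8 rad including the initial play), with the nut between closed jaws at (222,55) and the gripper clear. Handing in.

```bash
python3 -c "
from cell import *
print(sign_off())"
```

```text
the job is handed in; nothing more can be done
None
```

The job is handed in. The jaw was closed until the fingertip slipped on the worm, the nut was swung clockwise to its stop and pressed there at about 9.4 N, and the wrench was left snug on the nut with the robot clear. `sign_off()` reported no verdict.

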